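# Mount the sample carousel on the autosampler

## Robot

A 6-joint arm with a two-finger parallel gripper is mounted at the origin on the work surface. World frame = base frame: x ahead of the robot, y to its left, z up, the work surface at z = 0. Lengths are in m, angles in rad, forces in N, time in s.
With the tool pointing down it reaches from about 0.375 to 0.825 m from the base axis. Payload 5.5 kg.
Tool frame: the origin (TCP) lies at the very end of the fingers, on their centre line; the grasp point (between the pads) lies 19 mm behind it; z points along the fingers, y is the line along which they close (so a half turn about z gives the same grasp; the last joint's range is limited). The gripper opens to 85 mm and grips with 20 to 120 N. Pads are 22 mm wide; open, the fingers measure 114 mm over their backs; the gripper's body (76 mm by 85 mm) begins 54 mm behind the grasp point. The pads swing forward as they close: fully open they stand 13 mm farther back than shut.
Start: joints at [1.33, 0.314, -0.047, 1.21, 0, 1.571], TCP at [0.143, 0.583, 0.231] pointing down, gripper open.
Joint ranges: [-2.67, 2.67], [-0.69, 1.73], [-1.03, 1.25], [-2.08, 2.16], [-1.42, 1.45], [-3.14, 3.14]. Speed limits (rad/s): [2.39, 2.39, 3.01, 3.14, 3.14, 3.14].

## Interface

Orientations are given as a rotation vector (axis times angle).
In Python, from workcell import bot gives the robot as it stands. Calls block until the motion is done:
- bot.goto(position, orientation): joint-space move of the TCP to a pose.
- bot.move_l(position, feed=0.15, frame=None, stop_force=None): straight line of the TCP; frame=None keeps the orientation; feed is the mean speed in m/s. With stop_force (N) it stops when the force on the tool has changed by that much, and returns True; else False.
- bot.move_j(angles): joint-space move.
- bot.command_gripper(opening, strength=None): opening from 0.0 (shut) to 1.0 (fully open); strength is the grip in N (None keeps the last); returns when the fingers have stopped.
- bot.wait(seconds).
- bot.inverse_kinematics(position, orientation): joint angles nearest the present ones, or None.
- bot.get_obs(): the state.
- bot.get_image(name): name is "scene" or "top"; returns (picture, depth): 420x560x3 uint8, red, green, blue; 420x560 float32, m along the optical axis (not along the pixel's ray), 0 where there is no reading.
- bot.calibration(name): a dict with "K" (3x3 intrinsics, pixels), "view" (4x4, takes a point from world to camera coordinates). Camera axes: x right, y down, z forward; pixel columns grow to the right and rows downward; lengths in m; the calibration is good to about 2 mm. A picture is of the moment at which its call begins. calibration takes no time and is no camera call.
A pose or a line that the arm cannot do raises bot.IKError and nothing moves.
- bot.sign_off(): hands the job in; it is judged then, once.
Trained networks look in the newest picture that a camera, given by its name, has taken for a name from the list of things; names that differ only in an ending like _2 or _b are one class to them, and where a whole thing is asked for, a point or a joint stands for the part that bears it (a point fixed in the world has none). Each returns a list of dicts, best first, with "score" (0 to 1); they miss things now and then, are a little off and sometimes report something else, mostly with a low value. They report only what shows in the picture. A call takes as long as a camera call.
- bot.search_frame(camera, query): "at" ([x, y, z] in m, in world coordinates, good to about 4 mm: the middle of the surface that is visible of it).
- bot.silhouettes(camera, query): "mask" (420x560 bool, what is visible of it).
- bot.spot_point(camera, query): "at" ([x, y, z] in m, in world coordinates, good to about 4 mm: a listed point, or the origin of a listed thing).
The state is a dict: "time_s": time; "joints": joint angles; "joint_vel": joint speeds; "joint_efforts": joint torques, N m; "tool_pos": TCP position; "tool_rot": TCP orientation; "force": force on the tool from outside, world axes, zero at the start; "wrist_torque": the same for the moment, N m; "opening": opening from 0.0 (shut) to 1.0 (fully open); "grip_force": force on a finger pad.
Only numpy, scipy, OpenCV 4.12 (cv2) and the standard library are available. Lean on these libraries where they do the work, as an engineer would, in place of code of your own. Each camera call takes 0.05 s, during which the arm holds its last target. There are 200 camera calls.

## Task

Mount the loaded sample carousel on the autosampler: lift it off the mat, set it down gently and centred on the turntable, and turn it lightly as needed until it drops over the three drive pins and sits flat and fully home, then let go. The turntable is braked, so feel for the pins and stop turning once it has dropped: never force or drop the carousel onto the drive. Leave the other things on the bench where they are.

Things in the scene. Friction and masses are not known exactly. Their poses are not given: they have to be found in the camera images.
- sampler: Autosampler, fixed to the bench: white housing 54 mm high, red stripe along its front. Origin on the bench, on the turntable's vertical axis; x points to its rear, y to its left, z up. It reaches from 110 mm in front of the axis (-x) to 160 mm behind it and 120 mm to each side.
- console (a point): Middle of the top of the sampler's rear console, which is part of the housing, 98 mm high, 115 to 160 mm behind the turntable's axis and as wide as the housing. On it stands the parked sampling probe on its arm, up to 184 mm above the bench, from 28 mm right (-y) to 88 mm left of the middle.
- turntable_top (a point): Centre of the top face of the turntable: dark plate 156 mm across, 64 mm above the bench. In its middle a boss 44 mm across, 14 mm high, bevelled to 34 mm. Three drive pins, 8 mm thick, 7 mm high with tapered tips, stand 60 mm from the axis, 120 degrees apart. It is braked at any angle, and that angle is NOT reported: this point's axes are those of the housing.
- carousel_handle (a point): Centre of the red bar handle of the loose sample carousel, a grey disc 176 mm across with capped sample cups, 0.36 to 0.59 kg. z points up along the disc's axis, x along the bar: 56 mm long (x), 16 mm wide (y), 24 mm high. This point is 64 mm above the carousel's underside, 32 mm above the disc's top, 23 mm above the cups' caps, which lie 65 to 83 mm out from the axis.
- carousel: The carousel; origin at the centre of its underside, axes as at the handle. A column 15 mm thick carries the bar. Under the disc (16 mm thick) is a ring 16 mm deep: in its middle a socket 47 mm across for the boss, and three radial notches 13 mm wide for the pins, 120 degrees apart, the first towards +x. Any of the three positions will do.
- carousel_notch (a point): Mouth of the first notch, 60 mm out along +x at the underside. Off the notches the carousel rests on the pin tips, 7 mm too high, yet centred by the boss (1.5 mm play), and can be turned there; over the pins it drops by its own weight until it lies on the plate, and then turns no more (about 0.04 rad of play each way). A little play between fingers and bar lets it drop.
- mat: Light blue square bench mat 200 x 200 x 4 mm, fixed, on which the carousel starts. Origin under its centre.
- diluent_mid (a point): Middle of a loose white bottle with a blue cap, 50 mm in diameter, 110 mm high: leave it alone.
- rack_mid (a point): Middle of a loose white tube rack 130 x 50 mm, 80 mm high with its tubes: leave it alone.
- jar_mid (a point): Middle of a loose clear jar with a yellow lid, 56 mm in diameter, 70 mm high: leave it alone.

How it is judged:
By the outcome, as a careful person would: the job done as asked, in the order asked, and still so for the second after the job is handed in, with the robot touching nothing.
It also fails if it takes over 64 s, if anything falls off the work surface, if the arm or the gripper's body presses on something with over 40 N, if the wrist force passes 120 N, or if a joint passes its speed limit or range.

## Working session

There is one attempt and no reset: what is moved stays moved. The work goes in short steps, each a Python script; the robot and the scene stay as the last script left them, time stands still between calls to the robot, and variables do not carry over. Pictures are saved under pics/ and viewed, at most 10 in all, crops included, and the job is handed in when it is done.

```bash
ls; mkdir -p pics; python3 - <<'E'
from workcell import bot
import cv2,numpy as np
for c in ["scene","top"]:
    im,d=bot.get_image(c); cv2.imwrite(f"pics/{c}0.png",im[:,:,::-1])
    for q in ["turntable_top","console","sampler","carousel_handle","carousel","carousel_notch","mat","diluent_mid","rack_mid","jar_mid"]:
        print(c,q,[(np.round(r["at"],3).tolist(),round(r["score"],2)) for r in bot.spot_point(c,q)[:2]])
o=bot.get_obs();print(o["time_s"],o["tool_rot"],o["force"])
E
```

```text
pics
scene turntable_top [([0.549, -0.216, 0.061], 0.66)]
scene console [([0.682, -0.249, 0.1], 0.94)]
scene sampler [([0.548, -0.221, 0.001], 0.96)]
scene carousel_handle [([0.501, 0.248, 0.071], 0.56)]
scene carousel []
scene carousel_notch [([0.479, 0.3, 0.004], 0.87)]
scene mat [([0.509, 0.253, 0.001], 0.55)]
scene diluent_mid [([0.801, 0.009, 0.055], 0.53)]
scene rack_mid [([0.584, 0.499, 0.027], 0.64)]
scene jar_mid [([0.621, -0.472, 0.037], 0.6)]
top turntable_top [([0.545, -0.22, 0.062], 0.75)]
top console [([0.679, -0.249, 0.096], 0.8)]
top sampler [([0.545, -0.218, -0.002], 0.84), ([0.808, 0.01, 0.055], 0.51)]
top carousel_handle [([0.498, 0.249, 0.068], 0.72)]
top carousel [([0.502, 0.252, 0.003], 0.69)]
top carousel_notch [([0.478, 0.303, 0.007], 0.62)]
top mat []
top diluent_mid [([0.804, 0.012, 0.054], 0.76)]
top rack_mid [([0.583, 0.497, 0.029], 0.91), ([0.682, -0.248, 0.097], 0.53)]
top jar_mid [([0.617, -0.475, 0.03], 0.8)]
1.1 [-3.77322597e-01 -3.11884205e+00  3.38919774e-05] [ 0.11874123  0.56940253 -0.09726395]
```

View pics/top0.png

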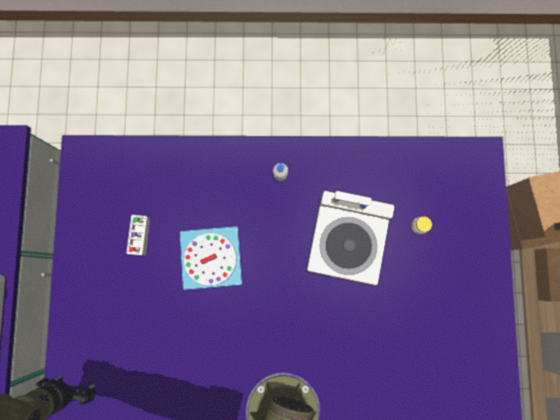

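View pics/scene0.png

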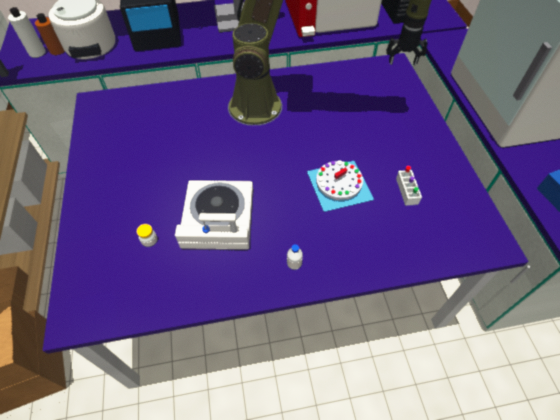

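The top view shows the carousel at about (209,259) with its bar rising slightly to the right, and the turntable at (349,245). The probe and console are behind the turntable at y≈200. Next I'll refine the bar angle and the turntable centre, and look for the pins.

```bash
cat > h.py <<'E'
from workcell import bot
import cv2,numpy as np
def back(c,uv,z):
    k=bot.calibration(c);K=k["K"];V=k["view"];R=V[:3,:3];t=V[:3,3]
    r=(R.T@np.linalg.inv(K)@np.c_[uv,np.ones(len(uv))].T).T;o=-R.T@t
    return o+r*((z-o[2])/r[:,2])[:,None]
def bar(c,ctr,z,rad=.045):
    im,d=bot.get_image(c);h=cv2.cvtColor(im,cv2.COLOR_RGB2HSV)
    m=((h[...,0]<8)|(h[...,0]>172))&(h[...,1]>150)&(h[...,2]>80)
    v,u=np.nonzero(m);p=back(c,np.c_[u,v],z);q=p[np.hypot(*(p[:,:2]-ctr).T)<rad][:,:2]
    if len(q)<5:return None
    m=q.mean(0);w,e=np.linalg.eigh(np.cov((q-m).T));a=e[:,1]
    return m,np.arctan2(a[1],a[0])%np.pi,len(q)
E
python3 - <<'E'
from h import *
for c in ["top","scene"]:
    print(c,bar(c,[.5,.25],.076 if c=="top" else .07))
    im,d=bot.get_image(c);g=im.max(2)
    ctr=np.array([.547,-.218]);H,W=g.shape
    u,v=np.meshgrid(np.arange(W),np.arange(H))
    p=back(c,np.c_[u.ravel(),v.ravel()],.064)[:,:2].reshape(H,W,2)
    m=((np.hypot(*(p-ctr).transpose(2,0,1))<.1)&(g<120)).astype(np.uint8)
    n,l,s,_=cv2.connectedComponentsWithStats(m);k=1+s[1:,4].argmax()
    hull=cv2.convexHull(np.argwhere(l==k)[:,::-1].astype(np.int32))[:,0].astype(float)
    w=back(c,hull,.064)[:,:2].astype(np.float32)
    print(c,"plate",cv2.minEnclosingCircle(w),s[k])
    x,y=s[k][:2];cr=im[y-4:y+s[k][3]+4,x-4:x+s[k][2]+4]
    cr=np.clip((cr.astype(float)-20)*2.5,0,255).astype(np.uint8)
    cv2.imwrite(f"pics/tt_{c}.png",cv2.resize(cr[:,:,::-1],None,fx=8,fy=8,interpolation=cv2.INTER_CUBIC)); print(cr.shape,x-4,y-4)
E
```

```text
top (array([0.5005476 , 0.24759985]), np.float64(1.9833580886334197), 47)
top plate ((0.5454667806625366, -0.22042304277420044), 0.07726382464170456) [ 326  223   46   46 1628]
(54, 54, 3) 322 219
scene (array([0.50092743, 0.24951663]), np.float64(2.136862690494935), 62)
scene plate ((0.5463275909423828, -0.2184542566537857), 0.07912828773260117) [ 195  186   44   28 1007]
(36, 52, 3) 191 182
```

View pics/tt_top.png

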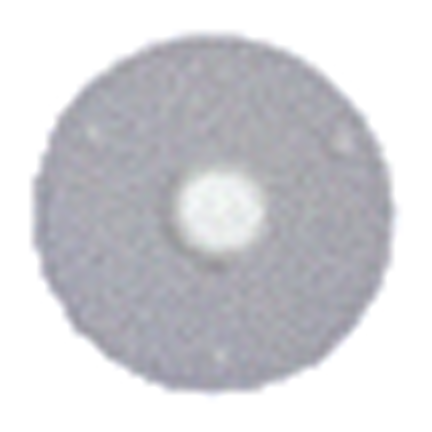

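View pics/tt_scene.png

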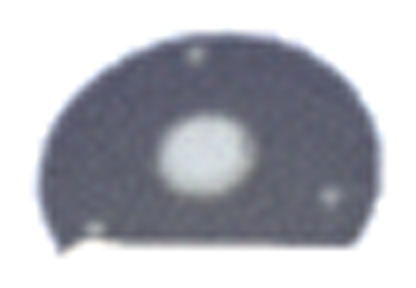

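Both views show the three pins. In the top crop they are at (93,132), (342,142) and (220,355), with the boss at (218,210). In the scene crop they are at (197,54), (331,197) and (94,230). I'll compute the pin angle from these and check IK.

```bash
cat >> h.py <<'E'
from scipy.spatial.transform import Rotation as Ro
def down(yaw): # tool z down, tool x along yaw
    c,s=np.cos(yaw),np.sin(yaw)
    return Ro.from_matrix(np.array([[c,s,0],[s,-c,0],[0,0,-1]])).as_rotvec()
E
python3 - <<'E'
from h import *
for c,off,P,b in [("top",(322,219),[(93,132),(342,142),(220,355)],(218,210)),("scene",(191,182),[(197,54),(331,197),(94,230)],(205,154))]:
    px=(np.array(P)+.5)/8-.5+off
    w=back(c,px,.071)[:,:2]; bo=back(c,(np.array([b])+.5)/8-.5+off,.078)[0,:2]
    m=w.mean(0);d=w-m;a=np.arctan2(d[:,1],d[:,0])
    print(c,m,"boss",bo,np.hypot(*d.T),np.angle(np.exp(3j*a).mean())/3,np.round(np.sort(a%(2*np.pi/3)),3))
for yaw in [1.99,1.99-np.pi]:
    print(yaw,bot.inverse_kinematics([.5,.249,.049],down(yaw)))
for k in range(6):
    y=k*np.pi/3-np.pi
    print(round(y,2),bot.inverse_kinematics([.546,-.219,.11],down(y)))
E
```

```text
top [ 0.54699394 -0.22128604] boss [ 0.54622828 -0.22007304] [0.06119686 0.05956955 0.06052998] 1.0245663830212621 [1.016 1.018 1.04 ]
scene [ 0.54647778 -0.21986195] boss [ 0.54869861 -0.22028804] [0.0598707  0.06015873 0.06025684] 1.0249577495607913 [1.022 1.024 1.029]
1.99 [ 4.62046329e-01  3.76258499e-01 -4.02959550e-01  7.91578278e-01
  4.44089210e-16  1.61363898e+00]
-1.1515926535897931 [ 0.46204633  0.3762585  -0.40295955  0.79157828  0.         -1.52795367]
-3.14 [-0.38145335  0.36592102 -0.25996186  0.94491345  0.         -0.38145335]
-2.09 [-0.38145335  0.36592102 -0.25996186  0.94491345  0.         -1.4286509 ]
-1.05 [-3.81453347e-01  3.65921022e-01 -2.59961857e-01  9.44913448e-01
  4.44089210e-16 -2.47584845e+00]
0.0 [-0.38145335  0.36592102 -0.25996186  0.94491345  0.          2.76013931]
1.05 [-0.38145335  0.36592102 -0.25996186  0.94491345  0.          1.71294176]
2.09 [-0.38145335  0.36592102 -0.25996186  0.94491345  0.          0.6657442 ]
```

Both cameras agree: pins at yaw 1.025 + 120°·k, axis at about (0.5467,-0.2203). The first notch is at yaw ≈1.98, so I'll grasp, lift and check.

```bash
python3 - <<'E'
from h import *
r=down(1.985); p=[.5007,.2485]
bot.goto(p+[.16],r)
bot.command_gripper(.6,40)
print(bot.move_l(p+[.049],feed=.1,stop_force=8))
bot.command_gripper(0,40)
o=bot.get_obs();print(o["time_s"],o["opening"],o["grip_force"],o["tool_pos"],o["force"],o["wrist_torque"])
bot.move_l(p+[.10],feed=.1); bot.move_l(p+[.21],feed=.2)
o=bot.get_obs();print(o["time_s"],o["opening"],o["grip_force"],o["tool_pos"],o["force"],o["wrist_torque"])
for c in ["top","scene"]:
    im,d=bot.get_image(c)
    cv2.imwrite(f"pics/{c}1.png",cv2.resize(im[120:300,150:450] if c=="top" else im[80:260,220:420],None,fx=2.5,fy=2.5)[:,:,::-1])
    for q in ["carousel","carousel_notch","carousel_handle"]: print(c,q,[(np.round(x["at"],3).tolist(),round(x["score"],2)) for x in bot.spot_point(c,q)[:2]])
E
```

```text
False
5.2083 0.1820272729453847 40.319103598594666 [0.50153878 0.24886971 0.0497771 ] [0.90515952 0.06055956 4.74720593] [-0.01089473 -0.08489636 -0.04150825]
6.5667 0.17919695383345122 39.27639126777649 [0.4999225  0.24811471 0.20849881] [-0.03445787 -0.46972316 -4.398653  ] [-0.01015543 -0.0325215   0.02397988]
top carousel [([0.493, 0.252, 0.161], 0.68)]
top carousel_notch []
top carousel_handle [([0.495, 0.252, 0.226], 0.73)]
scene carousel [([0.5, 0.248, 0.162], 0.86)]
scene carousel_notch []
scene carousel_handle [([0.5, 0.247, 0.231], 0.9)]
```

View pics/scene1.png

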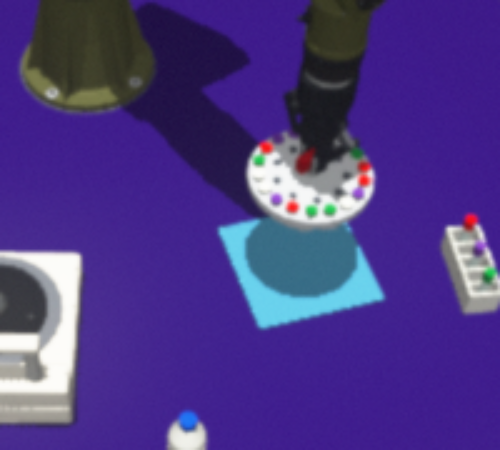

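The carousel is held level, and the force change gives about 4.4 N. I'll move it over the turntable at yaw 1.025 and measure where the disc actually is.

```bash
cat >> h.py <<'E'
def disc(c,z):
    bot.get_image(c);r=bot.silhouettes(c,"carousel")
    if not r:return None
    m=r[0]["mask"].astype(np.uint8);n,l,s,_=cv2.connectedComponentsWithStats(m);k=1+s[1:,4].argmax()
    h=cv2.convexHull(np.argwhere(l==k)[:,::-1].astype(np.int32))[:,0].astype(float)
    w=back(c,h,z)[:,:2].astype(np.float32);(x,y),R=cv2.minEnclosingCircle(w)
    return x,y,R,s[k,4]
E
python3 - <<'E'
from h import *
r=down(1.025)
bot.move_l([.53,-.0,.21],feed=.2,frame=down(1.5))
bot.move_l([.5467,-.2203,.21],feed=.15,frame=r); bot.wait(.3)
o=bot.get_obs();print(o["time_s"],o["tool_pos"],o["tool_rot"],r,o["force"],o["wrist_torque"])
zu=o["tool_pos"][2]+.019-.064
print(disc("top",zu+.030),disc("scene",zu+.03))
for c in ["top","scene"]:
    im,d=bot.get_image(c)
    for q in ["carousel","carousel_handle"]: print(c,q,[(np.round(x["at"],3).tolist(),round(x["score"],2)) for x in bot.spot_point(c,q)[:2]])
im,_=bot.get_image("top");cv2.imwrite("pics/t2.png",cv2.resize(im[180:310,270:430],None,fx=4,fy=4)[:,:,::-1])
E
```

```text
10.2917 [ 0.54675203 -0.21995044  0.21008949] [2.73746544e+00 1.54127846e+00 1.02283046e-04] [2.73796503 1.54050377 0.        ] [ 0.06087115 -0.52373524 -4.82389615] [ 0.02003447 -0.01233995  0.01536516]
(0.5469608902931213, -0.21699155867099762, 0.08670837432146072, np.int32(1188)) (0.5481579303741455, -0.2144549936056137, 0.09319928288459778, np.int32(1475))
top carousel [([0.542, -0.217, 0.165], 0.95)]
top carousel_handle [([0.545, -0.22, 0.23], 0.77)]
scene carousel [([0.548, -0.222, 0.163], 0.63)]
scene carousel_handle [([0.545, -0.221, 0.232], 0.93)]
```

View pics/t2.png

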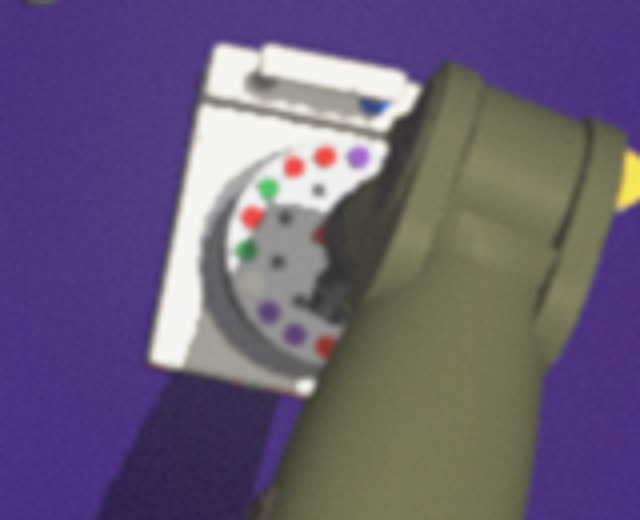

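The disc hangs over the turntable with its left half visible and the rest hidden by the arm. The estimates agree with the target to within about 3 mm. Now a guarded, slow descent.

```bash
python3 - <<'E'
from h import *
x,y=.5467,-.2203
bot.move_l([x,y,.132],feed=.12); bot.wait(.2)
f=lambda:print([np.round(bot.get_obs()[k],3).tolist() for k in("time_s","tool_pos","force","wrist_torque","opening")])
f()
print(bot.move_l([x,y,.1095],feed=.012,stop_force=2.5));f()
bot.wait(.2);f()
E
```

```text
[11.842, [0.547, -0.221, 0.133], [0.146, -0.875, -5.111], [-0.028, 0.016, -0.038], 0.18]
True
[13.608, [0.547, -0.22, 0.11], [0.333, 0.038, 6.485], [-0.001, -0.057, 0.03], 0.181]
[13.808, [0.547, -0.22, 0.11], [-0.103, 0.345, 7.164], [0.018, 0.022, 0.019], 0.185]
```

Contact came at TCP z = 0.110. The gripped height on the mat was 0.0498, so fully home means 0.1098, whereas resting on the pin tips would mean 0.117. It has seated over the pins. I'll release, retract and verify.

```bash
python3 - <<'E'
from h import *
f=lambda:print([np.round(bot.get_obs()[k],3).tolist() for k in("time_s","tool_pos","force","wrist_torque","opening")])
bot.command_gripper(.26,20);bot.wait(.4);f()
bot.command_gripper(.6);f()
x,y=.5467,-.2203
bot.move_l([x,y,.17],feed=.08);bot.move_l([x,y,.25],feed=.2)
bot.move_l([.45,.1,.3],feed=.25);bot.wait(.3);f()
for c in ["top","scene"]:
    im,d=bot.get_image(c)
    for q in ["carousel","carousel_handle","turntable_top"]: print(c,q,[(np.round(a["at"],4).tolist(),round(a["score"],2)) for a in bot.spot_point(c,q)[:2]])
    k=bot.calibration(c);K,V=k["K"],k["view"];H,W=d.shape
    u,v=np.meshgrid(np.arange(W),np.arange(H));pc=np.stack([(u-K[0,2])/K[0,0]*d,(v-K[1,2])/K[1,1]*d,d],-1)
    pw=(pc-V[:3,3])@V[:3,:3];rr=np.hypot(pw[...,0]-.5467,pw[...,1]+.2203);ok=(rr>.035)&(rr<.058)&(d>0)&(pw[...,2]>.05)
    q=pw[ok];A=np.c_[q[:,:2]-[.5467,-.2203],np.ones(len(q))];s=np.linalg.lstsq(A,q[:,2],rcond=None)[0]
    ho=(d>0)&(rr>.1)&(pw[...,2]>.035)&(pw[...,2]<.07)&(rr<.13)
    print(c,"disc top tilt,z",s,len(q),"median",np.median(q[:,2]),"housing",np.median(pw[ho][:,2]))
    print(bar(c,[.5467,-.2203],.136))
    cv2.imwrite(f"pics/{c}3.png",cv2.resize(im[180:310,270:430] if c=="top" else im[150:270,130:290],None,fx=4,fy=4)[:,:,::-1])
E
```

```text
[14.45, [0.545, -0.22, 0.108], [0.741, -0.031, -0.363], [0.003, -0.039, -0.034], 0.261]
[14.842, [0.545, -0.22, 0.108], [0.647, 0.793, 0.206], [-0.001, 0.044, 0.023], 0.599]
[18.117, [0.45, 0.1, 0.3], [-0.171, 0.038, 0.35], [-0.058, -0.015, -0.031], 0.6]
top carousel [([0.5431, -0.2192, 0.0642], 0.72)]
top carousel_handle [([0.5432, -0.2207, 0.124], 0.63)]
top turntable_top []
top disc top tilt,z [0.000799   0.00963777 0.09578396] 619 median 0.09581718191967087 housing 0.053014886665310255
(array([ 0.54497613, -0.22025789]), np.float64(1.035131722253335), 43)
scene carousel [([0.5445, -0.2192, 0.0641], 0.73)]
scene carousel_handle [([0.5453, -0.2199, 0.1321], 0.63)]
scene turntable_top []
scene disc top tilt,z [-0.0012199   0.00179438  0.09692693] 380 median 0.09685157594514887 housing 0.054383879752013156
(array([ 0.54837482, -0.22105976]), np.float64(0.9418986193935189), 70)
```

View pics/top3.png

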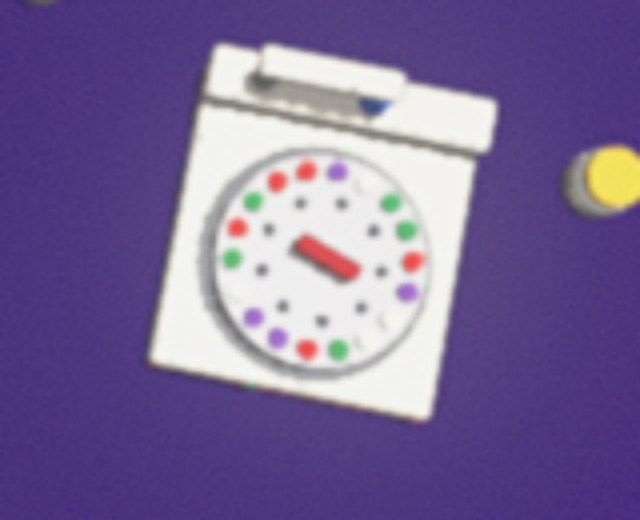

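View pics/scene3.png

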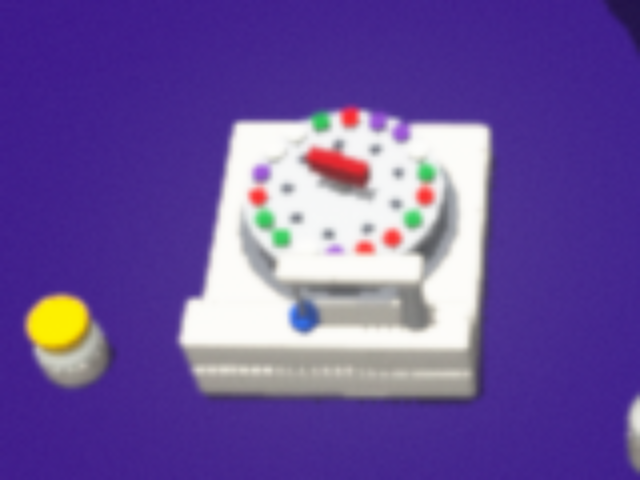

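The carousel sits centred and level on the turntable in both views, with the bar at (326,258) in the top crop. The disc top measures 96 mm, exactly 64 + 32, so it is fully home. The gripper is clear.

```bash
python3 -c "
from workcell import bot
print(bot.sign_off())"
```

```text
the job is handed in; nothing more can be done
None
```

The carousel is mounted: it went over the three drive pins at first set-down without any turning and sits level and fully home (disc top measured at 96 mm, as expected), the gripper is clear, and the job was handed in after about 19 of the 64 s.

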